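# Fetch a lock cylinder from the bypass-door case

### The job

The shorter, silvery lock cylinder lies in one of the two compartments of the low display case. Push the clear sliding door above it sideways as far as it goes, past the other door, then take the silvery cylinder out and set it down gently, flat in the middle of the blue tray, and let go. Leave that door open, and leave the other door, the longer brass cylinder and the things round about where they are.

Things in the scene. Friction and masses are not known exactly. Their poses are not given: they have to be found in the camera images.
- case: Low grey display case, dark floor, fixed, 400 (y) x 200 (x) mm. Origin: centre of underside; +x away from robot, +y left. Door plane slopes 8 deg, rising along +x, middle 50 mm up; side bars 1 mm, front and back rails 11 mm above it. Inner floor at z 6 mm; 36 mm high divider at y = 0 parts left and right compartments. A fully open door leaves 160 mm (y 25 to 185 mm left, mirrored right) x 180 mm free.
- door_left (a joint): Slide of the left clear door (190 mm wide, lower track), m: 0 = shut, grows as it slides to the right (case -y) beneath the right door; stop at 0.160. Starts shut or up to 25 mm ajar. Moves freely with about 2 N friction and stays where left.
- door_right (a joint): Slide of the right clear door (190 mm wide, upper track), m: 0 = shut, grows as it slides to the left (case +y) over the left door; stop at 0.160. Starts shut or up to 25 mm ajar. About 2 N friction, stays where left.
- pull_left (a point): Centre of the top edge of the orange upright pull strip at the outer (left, case +y) end of the left door: 80 mm long along the case's x, 10 mm thick along y, standing 34 mm above the case's side bar. Push its outer side towards case -y to open.
- pull_right (a point): The same pull strip at the outer (right, case -y) end of the right door, same size and height. Push its outer side towards case +y to open.
- silver_center (a point): Centre (half-way up, 8.5 mm above its underside) of the silvery profile lock cylinder, 54 long x 33 wide x 17 mm high, lying on its side, 130 g. Site y runs along its length, x across its width (grasp there), z up. Starts on the floor of one compartment.
- brass_center (a point): The same point and axes of the longer brass lock cylinder, 70 x 33 x 17 mm, lying in the other compartment.
- tray: Shallow blue plastic job tray, 110 (x) x 130 (y) mm, walls 15 mm high and 4 mm thick, inner floor 4 mm above its underside; 250 g, loose on the desk to the left of the case. Origin: centre of its underside.
- padlock: Brass padlock lying on the desk, 50 x 57 x 13 mm, bystander. Origin: centre of its underside.
- glass: Tea glass standing on the desk, 59 mm across, 81 mm high, bystander. Origin: centre of its underside.
- brush: Bench brush lying on the desk right of the case, 64 x 188 x 15 mm, bystander. Origin: centre of its underside; y along its length.

How it is judged:
On the way, in this order (a step that is already met when the one before it is completed fails the run):
1. the door above the silvery cylinder is slid fully open (at least 140 of 160 mm) while the cylinder still lies in the case (z of silver_center in the frame of case below 0.03 m and ((y of brass_center in the frame of case below 0 m and value of joint door_left above 0.14 m) or (y of brass_center in the frame of case above 0 m and value of joint door_right above 0.14 m))), for 0.2 s.
2. the silvery cylinder is lifted out of the case (z of silver_center in the frame of case above 0.08 m), for 0.1 s.
At the end, for the whole second after the job is handed in: The silvery cylinder lies flat (within 7 degrees) inside the walls of the blue tray, its centre within 30 mm of the tray's centre, at rest and released; the tray stands flat on the desk; the door it came from is still open (at least 120 mm), and the other door is within 25 mm of where it was (horizontal distance between silver_center and tray below 0.03 m and z of silver_center in the frame of tray below 0.02 m and angle between silver_center's own z axis and vertical below 0.12 rad and angle between tray's own z axis and vertical below 0.05 rad and height (world z) of tray below 0.01 m and linear speed of silver_cylinder below 0.02 m/s and ((y of brass_center in the frame of case below 0 m and value of joint door_left above 0.12 m and distance of pull_right from where it was at the start of the episode below 0.025 m) or (y of brass_center in the frame of case above 0 m and value of joint door_right above 0.12 m and distance of pull_left from where it was at the start of the episode below 0.025 m))); the robot touches nothing.
It fails at once if the silvery cylinder is dropped or thrown (moves faster than 0.6 m/s out of the grip) (linear speed of silver_cylinder above 0.6 m/s and contact force between the fingers and silver_cylinder below 0.1 N).
It fails at once if the brass cylinder is moved more than 30 mm (distance of brass_center from where it was at the start of the episode above 0.03 m).
It fails at once if the padlock, glass or brush is moved more than 30 mm, or the glass is tipped (distance of any of padlock, glass, brush from where it was at the start of the episode above 0.03 m or angle between glass's own z axis and vertical above 0.35 rad).
It also fails if it takes over 58 s, if anything falls off the work surface, if the arm or the gripper's body presses on something with over 40 N, if the wrist force passes 120 N, or if a joint passes its speed limit or range.

### The arm

A 6-joint arm with a two-finger parallel gripper is mounted at the origin on a cart in front of the work surface, level with it; the furniture and walls round the work are solid. World frame = base frame: x ahead of the robot, y to its left, z up, the work surface at z = 0. Lengths are in m, angles in rad, forces in N, time in s.
With the tool pointing down it reaches from about 0.35 to 0.925 m from the base axis. Payload 6.4 kg.
Tool frame: the origin (TCP) lies between the finger pads; the fingertips stand 8 mm ahead of it and the grasp point (between the pads) lies 11 mm behind it; z points along the fingers, y is the direction in which the jaws open and shut (so a half turn about z gives the same grasp; the last joint's range is limited). The gripper opens to 85 mm and grips with 20 to 120 N. Pads are 22 mm wide; open, the fingers measure 114 mm over their backs; the gripper's body (76 mm by 85 mm) begins 54 mm behind the grasp point. The pads swing forward as they close: fully open they stand 13 mm farther back than shut.
Start: joints at [1.048, 0.245, 1.558, -0, 1.339, -0.174], TCP at [0.222, 0.611, 0.239] pointing down, gripper open.
Joint ranges: [-3.13, 3.13], [-1.02, 2.26], [0.13, 2.54], [-0.95, 4.09], [0.21, 2.88], [-2.74, 2.74]. Speed limits (rad/s): [2.57, 2.57, 3.14, 3.14, 3.14, 3.14].

### API

Orientations are given as [roll, pitch, yaw] about the fixed x, y, z axes, in that order (R = Rz(yaw) Ry(pitch) Rx(roll)).
In Python, from plant import bot gives the robot as it stands. The module is installed in compiled form; this text tells all that it offers.
- The arm moves only by the tool send_rows, never from a script. Its argument "motion" is a list of rows, each a list of 7 numbers: the opening, from 0 (shut) to 1 (fully open), then the shift along the world's x, y, z in m, then the turn, a rotation vector about the world's x, y, z in degrees. In form: [[jaw, x, y, z, wx, wy, wz], ...]. A call has exactly 5 rows; each row is the pose to reach, as a shift and turn from the pose commanded when the call began; what a row does not reach only later rows make up. A row lasts 1/12 s, in which the tool goes at most 41.7 mm and 7.16 degrees, less where a joint would pass 70% of its speed; a pose out of reach is approached as far as the arm can. A call with a gripper value outside its range is refused whole. The fingers move at their own pace and stop on an object; the grip force is fixed at half the most. Time passes only in rows, so rows that repeat a pose let the fingers close, or fill a call up. It gives the time, the measured TCP pose, the force and the opening at its end, in the units of the state.
- bot.get_obs(): the state, without advancing time (a new reading comes with each control period).
- bot.read_camera(name): name is "side" or "top" or "wrist"; returns the picture (480x640x3 uint8, red, green, blue); there is no depth.
- bot.camera_info(name): a dict with "fx", "fy", "cx", "cy" (pixels), "rvec" (rotation vector, rad) and "tvec" (3), from world to camera coordinates, as OpenCV has them. Camera axes: x right, y down, z forward; pixel columns grow to the right and rows downward; lengths in m; the calibration is good to about 2 mm. A picture is of the moment at which its call begins: read the wrist's pose just before it. camera_info takes no time and is no camera call; for the wrist camera it gives the pose at the moment of the call.
- bot.job_done(): hands the job in, once; it reports no verdict.
The state is a dict: "time": time; "q": joint angles; "dq": joint speeds; "joint_efforts": joint torques, N m; "tcp_pos": TCP position; "tool_rot": TCP orientation; "contact_force": force on the tool from outside, world axes, zero at the start; "moment": the same for the moment, N m; "finger_gap": opening from 0.0 (shut) to 1.0 (fully open).
Only numpy, scipy, OpenCV 4.12 (cv2) and the standard library are available. Lean on these libraries where they do the work, as an engineer would, in place of code of your own. Each camera call takes 0.05 s, during which the arm holds its last target.

## Working session

There is one attempt and no reset: what is moved stays moved. The work goes in short steps, Python scripts to look and compute and a tool call to move; the robot and the scene stay as the last step left them, time stands still between calls to the robot, and variables do not carry over. Pictures are saved under pics/ and viewed, and the job is handed in when it is done.

Besides the shell and the picture viewer there is one more tool, called after "Request:" as name([rows], argument=value, ...), one row to a line, values as JSON. send_rows: Moves the arm, as the interface text tells. Its arguments: {"type":"object","properties":{"motion":{"type":"array"}},"required":["motion"]}

```bash
mkdir -p pics
python3 - <<'E'
from plant import bot
import cv2
for n in ["top","side","wrist"]:
    print(n,bot.camera_info(n))
    cv2.imwrite(f"pics/{n}0.png",bot.read_camera(n)[:,:,::-1])
print(bot.get_obs())
E
```

```text
top {'fx': 437.7057210009388, 'fy': 437.7057210009388, 'cx': 316.7761676246237, 'cy': 237.3361009255388, 'rvec': array([ 2.13435954, -2.09266262,  0.21405333]), 'tvec': array([-0.07840166,  0.55385825,  0.95573302])}
side {'fx': 489.5504438203513, 'fy': 489.5504438203513, 'cx': 317.030650272039, 'cy': 239.55678474385937, 'rvec': array([ 1.96594254, -0.35171308,  0.25833933]), 'tvec': array([-0.55477147,  0.12039621,  1.07739473])}
wrist {'fx': 412.71222862419046, 'fy': 412.71222862419046, 'cx': 315.097013220102, 'cy': 233.73111155949874, 'rvec': array([-2.34397641, -1.64197432, -0.26712895]), 'tvec': array([-0.64828815, -0.04106914,  0.38074728])}
{'time': 0.15, 'q': array([ 1.04792390e+00,  2.45699797e-01,  1.55875604e+00, -7.81804917e-06,
        1.33868420e+00, -1.74107411e-01]), 'dq': array([-0.0005715 , -0.00227783, -0.00476758, -0.00130731,  0.00155591,
        0.00028803]), 'joint_efforts': array([ 1.50889744e-03, -4.29982352e+01, -3.26553905e+01, -8.71159000e-05,
        3.48249763e-03, -1.44175061e-05]), 'tcp_pos': array([0.22191602, 0.61049537, 0.23839207]), 'tool_rot': array([-3.14006735e+00, -2.60561287e-04,  2.79282925e+00]), 'contact_force': array([ 0.13340914, -0.86918065,  0.62936187]), 'moment': array([-0.02929326, -0.0018344 , -0.0507689 ]), 'finger_gap': 1.0011715274971058}
```

View pics/top0.png

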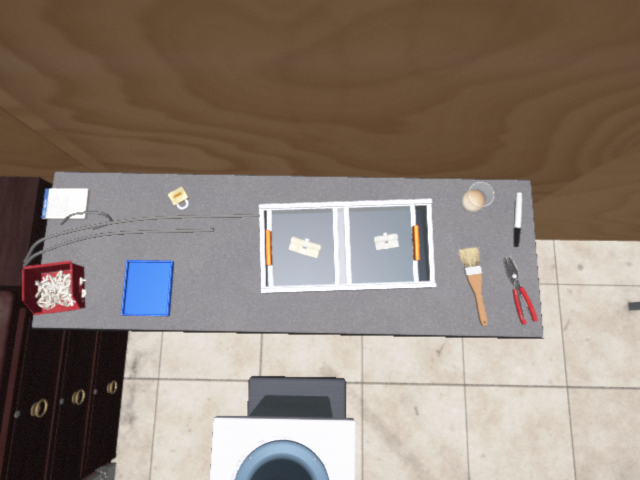

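View pics/side0.png

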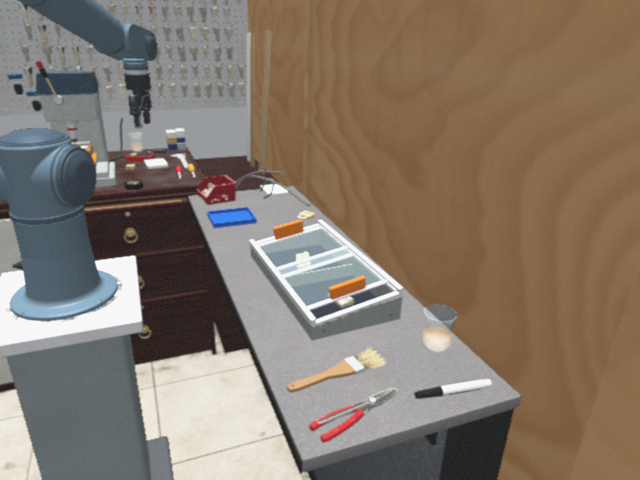

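View pics/wrist0.png

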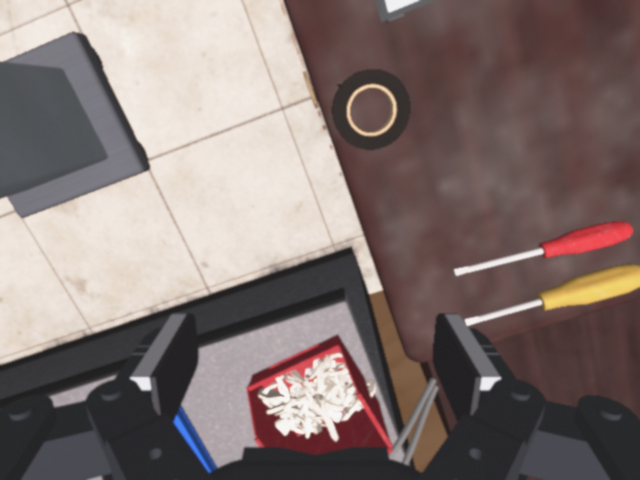

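```bash
cat > h.py <<'E'
import numpy as np, cv2
from plant import bot
def cam(n):
    i=bot.camera_info(n);K=np.array([[i['fx'],0,i['cx']],[0,i['fy'],i['cy']],[0,0,1]])
    R=cv2.Rodrigues(i['rvec'])[0];return K,R,i['tvec']
def ray(n,u,v,z,c=None):
    K,R,t=c or cam(n);C=-R.T@t;d=R.T@np.linalg.solve(K,[u,v,1.]);return C+d*(z-C[2])/d[2]
def proj(n,P,c=None):
    K,R,t=c or cam(n);p=K@(R@np.asarray(P,float)+t);return p[:2]/p[2]
def crop(src,dst,x0,y0,x1,y1,s):
    im=cv2.imread(src)[y0:y1,x0:x1];cv2.imwrite(dst,cv2.resize(im,None,fx=s,fy=s,interpolation=cv2.INTER_CUBIC))
E
python3 - <<'E'
from h import *
for n in ["top","side"]:
    K,R,t=cam(n);print(n,-R.T@t,R[2])
crop("pics/top0.png","pics/c1.png",250,190,450,300,4)
crop("pics/top0.png","pics/c2.png",110,170,270,330,3.7)
for p in [(259,206),(432,200),(435,286),(262,291)]: print(p,ray("top",*p,0.05))
E
```

```text
top [ 0.3508155  -0.07106414  1.04795503] [ 0.20200077  0.00355988 -0.97937889]
side [ 0.17015322 -1.06885025  0.55825896] [ 0.3367119   0.84999238 -0.40513954]
(259, 206) [0.62953177 0.07053418 0.05      ]
(432, 200) [ 0.65237679 -0.33867932  0.05      ]
(435, 286) [ 0.44889657 -0.33869241  0.05      ]
(262, 291) [0.42980754 0.0544556  0.05      ]
```

View pics/c1.png

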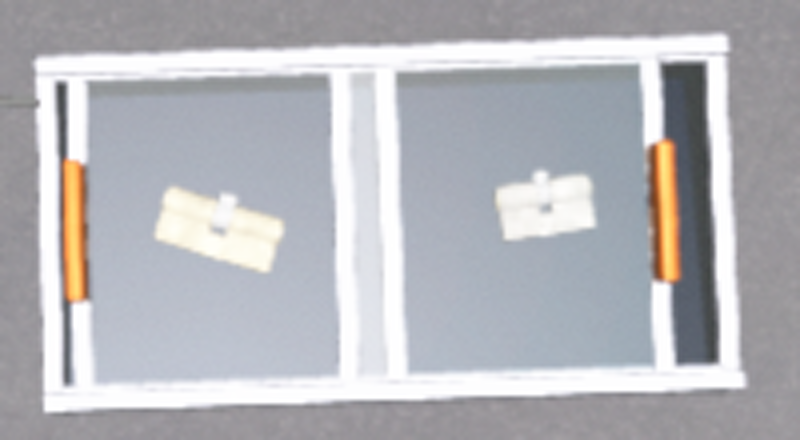

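View pics/c2.png

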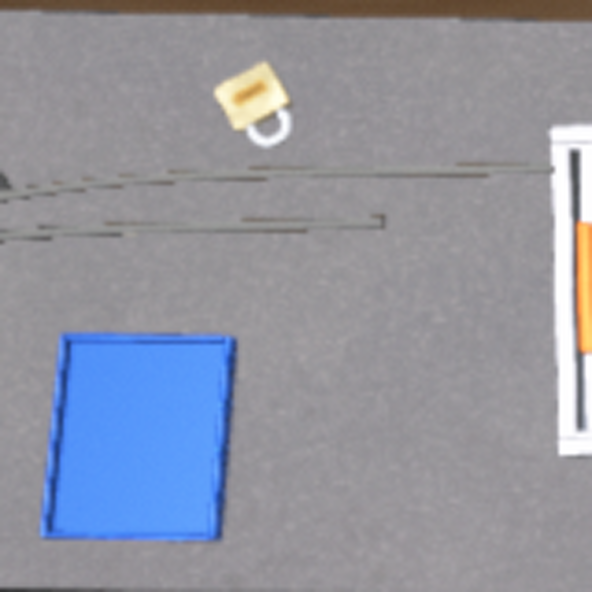

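```bash
cat >> h.py <<'E'
def Tpt(c,p): # c=(x,y,yaw)
    s,k=np.sin(c[2]),np.cos(c[2]);return np.array([c[0]+k*p[0]-s*p[1],c[1]+s*p[0]+k*p[1],p[2]])
E
python3 - <<'E'
from h import *
from scipy.optimize import least_squares as LS
c=cam("top")
sl=np.tan(np.radians(8))
obs=[((-.1,.2),(261.2,292.5)),((-.1,-.2),(436.2,286.5)),((.1,-.2),(431.7,199.2)),((.1,.2),(259,205))]
f=lambda q:np.concatenate([proj("top",Tpt(q,(a,b,.05+a*sl+.011)),c)-o for (a,b),o in obs])
r=LS(f,[.54,-.14,0]);print("case",r.x,r.fun.round(1));q=r.x
# pull tops z: side bar mid .051+.034
def loc(P,q):
    d=P[:2]-q[:2];s,k=np.sin(q[2]),np.cos(q[2]);return np.array([k*d[0]+s*d[1],-s*d[0]+k*d[1]])
cr=lambda u,v:(250+u/4-.375,190+v/4-.375)
for nm,pts in dict(right=[(665,141),(671,281)],left=[(73,161),(74,300)],bar=[(716,200)]).items():
    for p in pts:
        P=ray("top",*cr(*p),.085);print(nm,P.round(4),loc(P,q).round(4))
for nm,p in dict(silv=(546,209),s1=(497,190),s2=(591,176),s3=(506,241),s4=(597,229),brass=(219,230)).items():
    P=ray("top",*cr(*p),.023);print(nm,P.round(4),loc(P,q).round(4))
ct=lambda u,v:(110+u/3.7-.4,170+v/3.7-.4)
for p in [(62,335),(235,338),(218,538),(43,537)]:print("tray",ray("top",*ct(*p),.015).round(4))
for p in [(210,228),(257,214),(180,231),(200,216),(90,240)]:
  P=ray("top",*p,0.0);print("cable",P.round(3),proj("side",P).round(0))
crop("pics/side0.png","pics/c3.png",180,150,440,345,3)
K,R,t=cam("wrist");print("wrist cam",-R.T@t)
E
```

```text
case [ 0.53664215 -0.13748646  0.05420054] [-0.1  0.3  0.2  0.2  0.2 -0.3 -0.2 -0.3]
right [ 0.5826 -0.2909  0.085 ] [ 0.0376 -0.1557]
right [ 0.5027 -0.2922  0.085 ] [-0.0423 -0.1526]
left [0.5644 0.043  0.085 ] [0.0375 0.1787]
left [0.4855 0.0391 0.085 ] [-0.0415  0.1791]
bar [ 0.5491 -0.3186  0.085 ] [ 0.0027 -0.1815]
silv [ 0.5544 -0.233   0.023 ] [ 0.0126 -0.0963]
s1 [ 0.5654 -0.2038  0.023 ] [ 0.0252 -0.0678]
s2 [ 0.5751 -0.2602  0.023 ] [ 0.0318 -0.1246]
s3 [ 0.5346 -0.209   0.023 ] [-0.0059 -0.0713]
s4 [ 0.5429 -0.2632  0.023 ] [-0.0006 -0.1259]
brass [ 0.5379 -0.0383  0.023 ] [0.0066 0.099 ]
tray [0.4994 0.3854 0.015 ]
tray [0.4997 0.2738 0.015 ]
tray [0.3728 0.2736 0.015 ]
tray [0.3712 0.3835 0.015 ]
cable [0.585 0.195 0.   ] [290. 230.]
cable [0.623 0.082 0.   ] [316. 243.]
cable [0.576 0.268 0.   ] [280. 221.]
cable [0.615 0.222 0.   ] [297. 225.]
cable [0.549 0.486 0.   ] [254. 200.]
wrist cam [0.1441451  0.63825699 0.37274904]
```

View pics/c3.png

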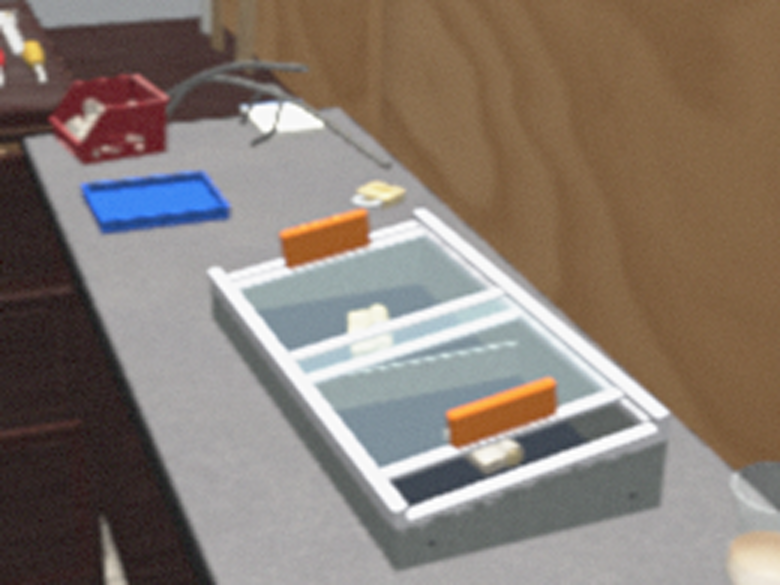

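Run:
```python
from h import *
def rd(n,u,v):
    K,R,t=cam(n);C=-R.T@t;d=R.T@np.linalg.solve(K,[u,v,1.]);return C,d/np.linalg.norm(d)
for a in [(213,230),(259,215)]:
  for b in [(281,172.5),(310,204.5)]:
    C1,d1=rd("top",*a);C2,d2=rd("side",*b)
    s=np.linalg.lstsq(np.stack([d1,-d2],1),C2-C1,rcond=None)[0]
    P1,P2=C1+s[0]*d1,C2+s[1]*d2;print(a,b,((P1+P2)/2).round(3),np.linalg.norm(P1-P2).round(3))
```

```text
(213, 230) (281, 172.5) [0.54  0.14  0.192] 0.003
(213, 230) (310, 204.5) [0.595 0.157 0.086] 0.069
(259, 215) (281, 172.5) [0.539 0.05  0.223] 0.049
(259, 215) (310, 204.5) [0.592 0.058 0.124] 0.006
```

Run:
```python
from h import *
crop("pics/side0.png","pics/c4.png",200,130,330,225,6)
crop("pics/top0.png","pics/c5.png",10,150,270,320,3)
```

```text
(no output)
```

View pics/c4.png

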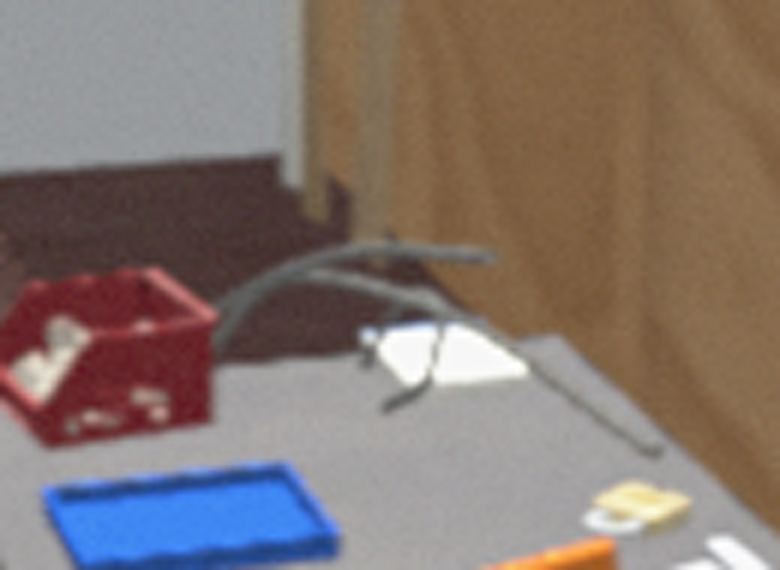

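View pics/c5.png

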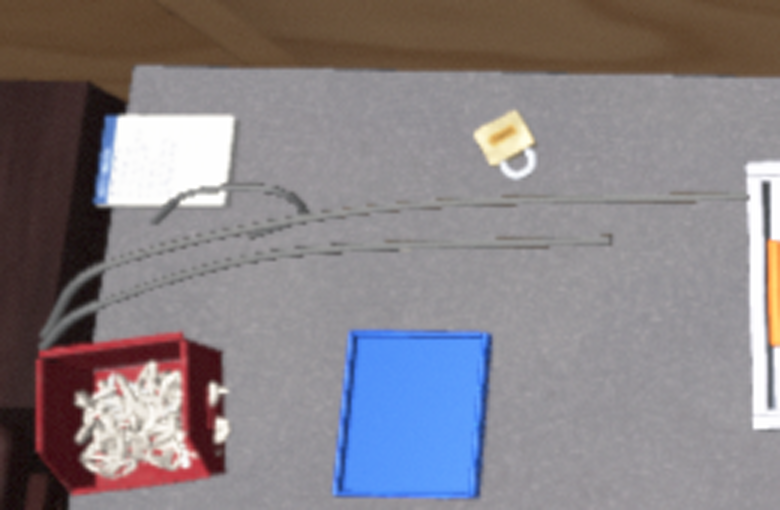

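Request:
send_rows([
  [1,0.006,-0.038,0.012,0,0,-6],
  [1,0.012,-0.076,0.024,0,0,-12],
  [1,0.018,-0.114,0.036,0,0,-18],
  [0,0.024,-0.152,0.048,0,0,-24],
  [0,0.03,-0.19,0.06,0,0,-30],
])

```text
time: 0.57
tcp_pos: [0.2518, 0.4191, 0.2992]
tool_rot: [-3.141, 0.0, 2.265]
contact_force: [0.3, -0.8, 0.7]
finger_gap: 0.75
```

Request:
send_rows([
  [0,0.018,-0.035,0,0,0,-6],
  [0,0.036,-0.07,0,0,0,-12],
  [0,0.054,-0.105,0,0,0,-18],
  [0,0.072,-0.14,0,0,0,-24],
  [0,0.09,-0.175,0,0,0,-30.7],
])

```text
time: 0.98
tcp_pos: [0.3423, 0.2442, 0.2992]
tool_rot: [3.141, -0.0, 1.729]
contact_force: [0.8, 0.4, 0.4]
finger_gap: 0.01
```

Request:
send_rows([
  [0,0.016,-0.038,0,0,0,0],
  [0,0.032,-0.076,0,0,0,0],
  [0,0.048,-0.114,0,0,0,0],
  [0,0.064,-0.152,0,0,0,0],
  [0,0.08,-0.19,0,0,0,0],
])

```text
time: 1.4
tcp_pos: [0.4223, 0.0539, 0.2993]
tool_rot: [3.141, -0.0, 1.733]
contact_force: [0.9, -0.2, 0.6]
finger_gap: 0.003
```

Request:
send_rows([
  [0,0.016,-0.038,0,0,0,0],
  [0,0.032,-0.076,0,0,0,0],
  [0,0.048,-0.114,0,0,0,0],
  [0,0.064,-0.152,0,0,0,0],
  [0,0.08,-0.19,0,0,0,0],
])

```text
time: 1.82
tcp_pos: [0.5023, -0.1363, 0.299]
tool_rot: [-3.141, -0.0, 1.733]
contact_force: [0.8, 0.8, -1.4]
finger_gap: -0.0
```

Request:
send_rows([
  [0,0.009,-0.04,-0.01,0,0,0],
  [0,0.018,-0.08,-0.02,0,0,0],
  [0,0.027,-0.12,-0.03,0,0,0],
  [0,0.036,-0.16,-0.04,0,0,0],
  [0,0.045,-0.2,-0.05,0,0,0],
])

```text
time: 2.23
tcp_pos: [0.5465, -0.3335, 0.2489]
tool_rot: [-3.141, -0.001, 1.733]
contact_force: [0.7, 0.4, 0.2]
finger_gap: -0.001
```

Request:
send_rows([
  [0,0,0,-0.025,0,0,0],
  [0,0,0,-0.05,0,0,0],
  [0,0,0,-0.08,0,0,0],
  [0,0,0,-0.11,0,0,0],
  [0,0,0,-0.13,0,0,0],
])

```text
time: 2.65
tcp_pos: [0.5451, -0.3305, 0.1161]
tool_rot: [-3.139, -0.004, 1.733]
contact_force: [-0.8, 0.5, -0.3]
finger_gap: -0.001
```

Run:
```python
from h import *
print(bot.get_obs()['tcp_pos'])
cv2.imwrite("pics/side1.png",bot.read_camera("side")[:,:,::-1])
crop("pics/side1.png","pics/d1.png",250,200,450,350,4)
```

```text
[ 0.54511913 -0.33053585  0.11613838]
```

View pics/d1.png

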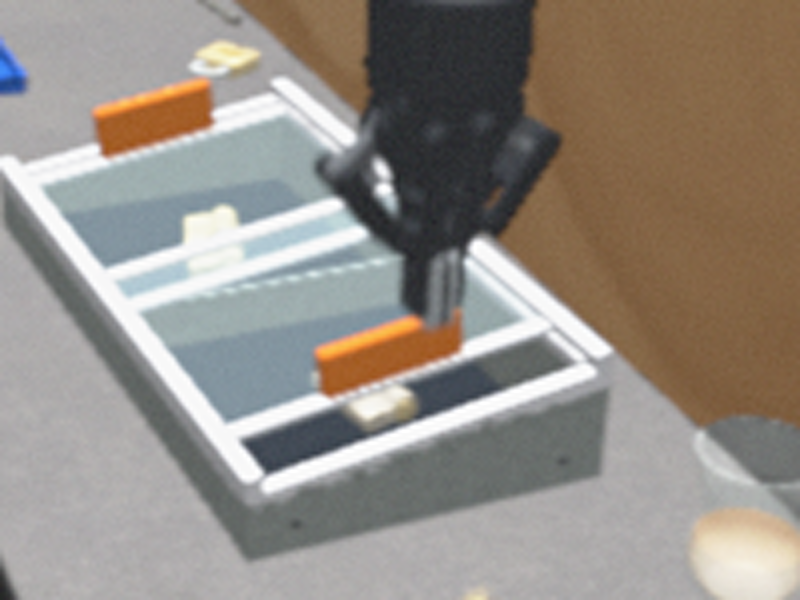

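Request:
send_rows([
  [0,0,0,-0.015,0,0,0],
  [0,0,0,-0.03,0,0,0],
  [0,0,0,-0.045,0,0,0],
  [0,0,0,-0.045,0,0,0],
  [0,0,0,-0.045,0,0,0],
])

```text
time: 3.12
tcp_pos: [0.5461, -0.3311, 0.074]
tool_rot: [-3.14, -0.002, 1.733]
contact_force: [-0.4, 0.2, 0.1]
finger_gap: -0.003
```

Request:
send_rows([
  [0,0,0.008,0,0,0,0],
  [0,-0.001,0.016,0,0,0,0],
  [0,-0.001,0.024,0,0,0,0],
  [0,-0.002,0.032,0,0,0,0],
  [0,-0.002,0.04,0,0,0,0],
])

```text
time: 3.53
tcp_pos: [0.545, -0.2911, 0.0759]
tool_rot: [3.14, 0.002, 1.734]
contact_force: [-0.5, -2.2, 2.9]
finger_gap: -0.006
```

Request:
send_rows([
  [0,0,0.012,0,0,0,0],
  [0,-0.001,0.024,0,0,0,0],
  [0,-0.002,0.036,0,0,0,0],
  [0,-0.003,0.048,0,0,0,0],
  [0,-0.003,0.06,0,0,0,0],
])

```text
time: 3.95
tcp_pos: [0.5413, -0.2302, 0.075]
tool_rot: [-3.141, -0.0, 1.734]
contact_force: [-0.8, -0.8, 2.3]
finger_gap: 0.007
```

Request:
send_rows([
  [0,0,0.012,0,0,0,0],
  [0,-0.001,0.024,0,0,0,0],
  [0,-0.002,0.036,0,0,0,0],
  [0,-0.003,0.046,0,0,0,0],
  [0,-0.003,0.05,0,0,0,0],
])

```text
time: 4.37
tcp_pos: [0.5382, -0.1797, 0.0746]
tool_rot: [-3.141, -0.001, 1.735]
contact_force: [0.5, -1.8, 0.4]
finger_gap: 0.002
```

Run:
```python
from h import *
o=bot.get_obs();print(o['tcp_pos'],o['contact_force'])
cv2.imwrite("pics/top2.png",bot.read_camera("top")[:,:,::-1])
cv2.imwrite("pics/side2.png",bot.read_camera("side")[:,:,::-1])
crop("pics/side2.png","pics/d2.png",250,200,450,350,4)
```

```text
[ 0.53816156 -0.17972053  0.07462127] [ 0.46831309 -1.75594199  0.36927512]
```

View pics/d2.png

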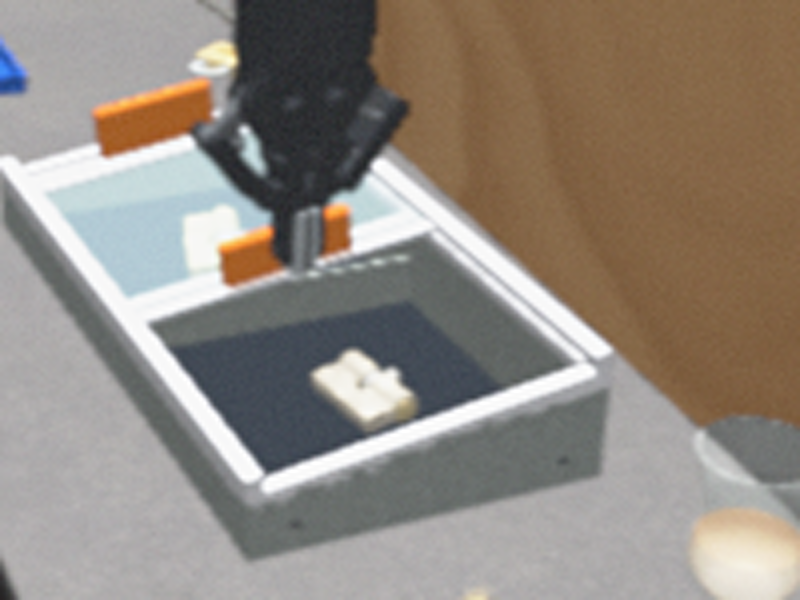

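View pics/top2.png

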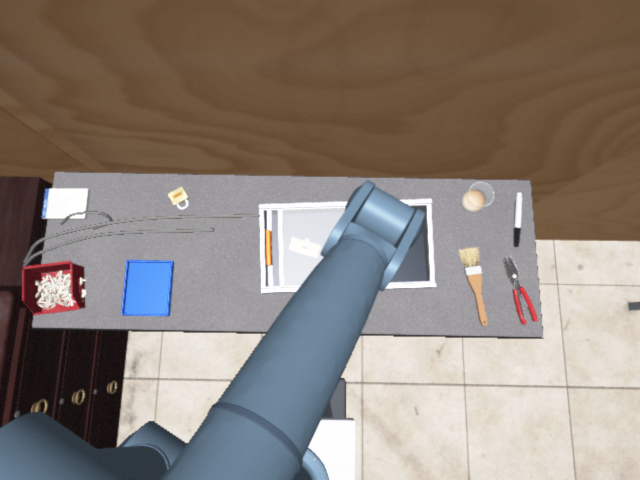

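Request:
send_rows([
  [0,0,-0.012,0,0,0,0],
  [0,0,-0.03,0.01,0,0,0],
  [0,0.005,-0.05,0.04,0,0,0],
  [1,0.01,-0.08,0.075,0,0,0],
  [1,0.01,-0.11,0.11,0,0,0],
])

```text
time: 4.88
tcp_pos: [0.5481, -0.2874, 0.1786]
tool_rot: [-3.141, -0.001, 1.733]
contact_force: [1.5, 0.5, -0.8]
finger_gap: 0.273
```

Request:
send_rows([
  [1,0,-0.02,0,0,0,0],
  [1,0,-0.035,0,0,0,0],
  [1,0,-0.035,0,0,0,0],
  [1,0,-0.035,0,0,0,0],
  [1,0,-0.035,0,0,0,0],
])

```text
time: 5.3
tcp_pos: [0.5475, -0.3196, 0.1759]
tool_rot: [-3.139, -0.003, 1.733]
contact_force: [1.1, -0.0, -1.1]
finger_gap: 0.974
```

Run:
```python
from h import *
print(bot.get_obs()['tcp_pos'])
c=cam("wrist");np.save("w3.npy",np.array(c,dtype=object),allow_pickle=True)
cv2.imwrite("pics/wrist3.png",bot.read_camera("wrist")[:,:,::-1])
```

```text
[ 0.54750331 -0.31961856  0.17588122]Traceback (most recent call last):
  File "<stdin>", line 3, in <module>
ValueError: could not broadcast input array from shape (3,3) into shape (3,)
```

Run:
```python
from h import *
import pickle
c=cam("wrist");pickle.dump(c,open("w3.pkl","wb"))
cv2.imwrite("pics/wrist3.png",bot.read_camera("wrist")[:,:,::-1])
o=bot.get_obs();print(o['tcp_pos'],o['time'],o['dq'],o['q'])
```

```text
[ 0.54772597 -0.31934884  0.1761296 ] 5.35 [ 0.00695309 -0.00902166 -0.00526488 -0.00176894 -0.00147662 -0.00030914] [-7.06483385e-01  2.71094388e-01  1.64660340e+00  2.19358234e-04
  1.22750837e+00 -8.69760196e-01]
```

View pics/wrist3.png

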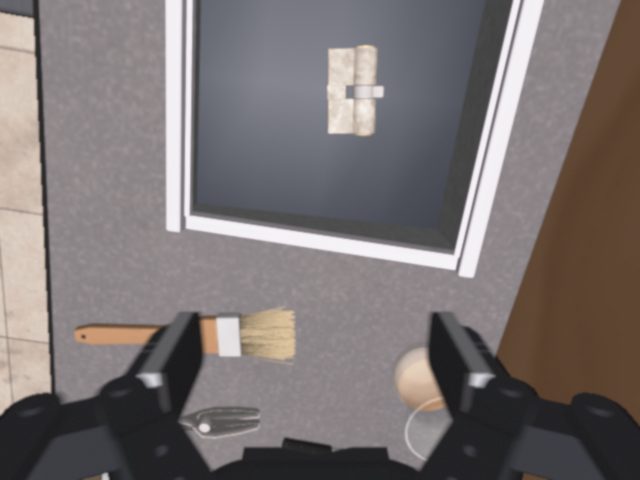

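Run:
```python
from h import *
import pickle
c=pickle.load(open("w3.pkl","rb"))
crop("pics/wrist3.png","pics/e3.png",310,30,400,150,5)
for p in [(328,91),(384,92),(377,92),(352,47),(353,135),(328,48),(377,46),(328,134),(376,136)]:
  print(p,ray("w",*p,.0145,c).round(4),ray("w",*p,.023,c).round(4))
```

```text
(328, 91) [ 0.5415 -0.2349  0.0145] [ 0.5413 -0.2351  0.023 ]
(384, 92) [ 0.579  -0.2294  0.0145] [ 0.5777 -0.2297  0.023 ]
(377, 92) [ 0.5744 -0.2302  0.0145] [ 0.5732 -0.2305  0.023 ]
(352, 47) [ 0.5523 -0.2055  0.0145] [ 0.5518 -0.2065  0.023 ]
(353, 135) [ 0.5637 -0.2608  0.0145] [ 0.5629 -0.2602  0.023 ]
(328, 48) [ 0.5369 -0.2086  0.0145] [ 0.5368 -0.2095  0.023 ]
(377, 46) [ 0.5684 -0.2022  0.0145] [ 0.5674 -0.2033  0.023 ]
(328, 134) [ 0.5463 -0.2629  0.0145] [ 0.546  -0.2623  0.023 ]
(376, 136) [ 0.5797 -0.2589  0.0145] [ 0.5784 -0.2583  0.023 ]
```

View pics/e3.png

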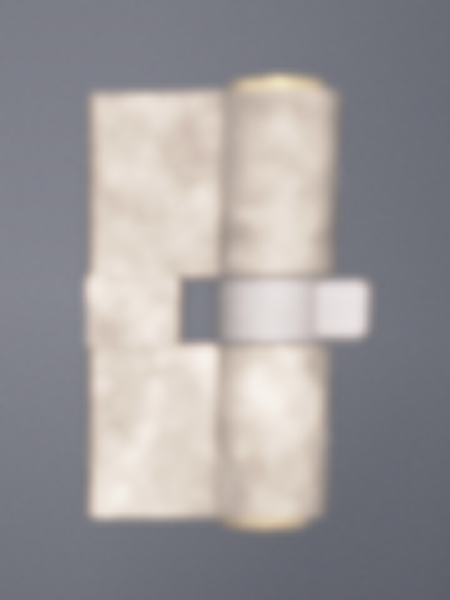

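Request:
send_rows([
  [0.75,0.003,0.025,-0.01,0,0,0.5],
  [0.75,0.006,0.05,-0.02,0,0,1],
  [0.75,0.0115,0.075,-0.035,0,0,1.5],
  [0.75,0.0115,0.0865,-0.06,0,0,1.5],
  [0.75,0.0115,0.0865,-0.08,0,0,1.5],
])

```text
time: 5.77
tcp_pos: [0.5595, -0.2299, 0.0961]
tool_rot: [-3.14, -0.002, 1.764]
contact_force: [0.7, -0.4, -0.2]
finger_gap: 0.751
```

Run:
```python
from h import *
cv2.imwrite("pics/wrist4.png",bot.read_camera("wrist")[:,:,::-1])
cv2.imwrite("pics/side4.png",bot.read_camera("side")[:,:,::-1])
crop("pics/side4.png","pics/f4.png",250,200,450,350,4)
o=bot.get_obs();print(o['tcp_pos'],o['tool_rot'],o['finger_gap'])
```

```text
[ 0.55714151 -0.23056071  0.09332775] [-3.13474213 -0.00670864  1.76196509] 0.7497129184585809
```

View pics/f4.png

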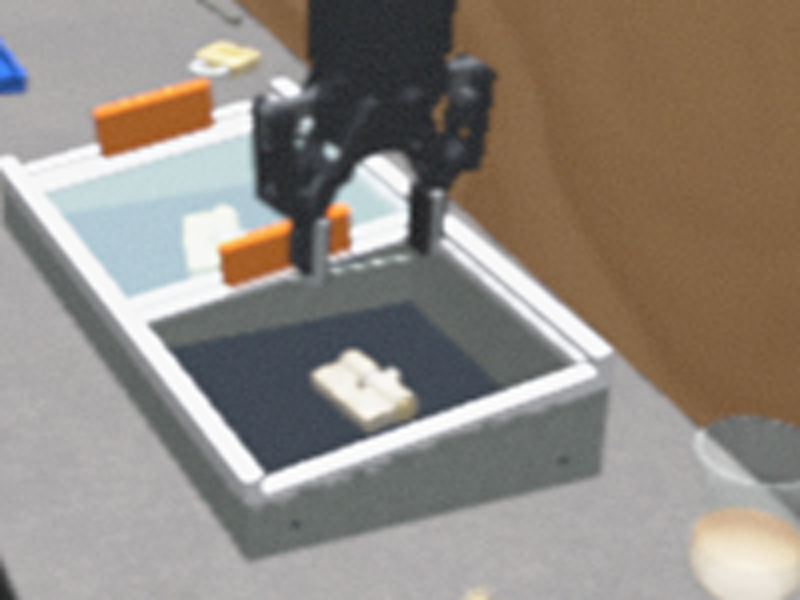

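View pics/wrist4.png

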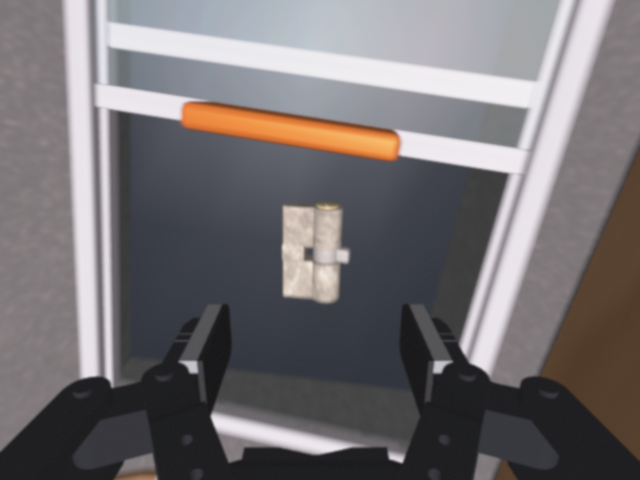

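Request:
send_rows([
  [0.75,0.001,-0.001,-0.02,0,0,0],
  [0.75,0.002,-0.002,-0.04,0,0,0],
  [0.75,0.002,-0.002,-0.06,0,0,0],
  [0.75,0.002,-0.002,-0.075,0,0,0],
  [0.75,0.002,-0.002,-0.08,0,0,0],
])

```text
time: 6.28
tcp_pos: [0.5609, -0.2354, 0.0164]
tool_rot: [-3.139, -0.002, 1.76]
contact_force: [-0.5, -0.4, 0.7]
finger_gap: 0.75
```

Run:
```python
from h import *
c=cam("wrist")
cv2.imwrite("pics/wrist5.png",bot.read_camera("wrist")[:,:,::-1])
cv2.imwrite("pics/side5.png",bot.read_camera("side")[:,:,::-1])
crop("pics/side5.png","pics/f5.png",250,200,450,350,4)
o=bot.get_obs();print(o['tcp_pos'],o['tool_rot'],o['contact_force'])
```

```text
[ 0.56172493 -0.23595738  0.01783834] [-3.14069213e+00 -8.89925013e-04  1.75962241e+00] [ 0.17568587 -0.07583656  0.10557294]
```

View pics/f5.png

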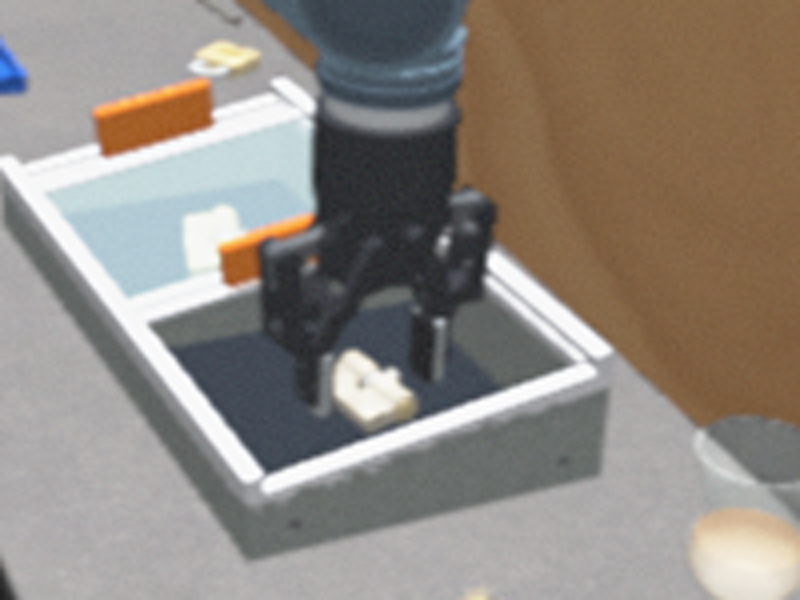

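View pics/wrist5.png

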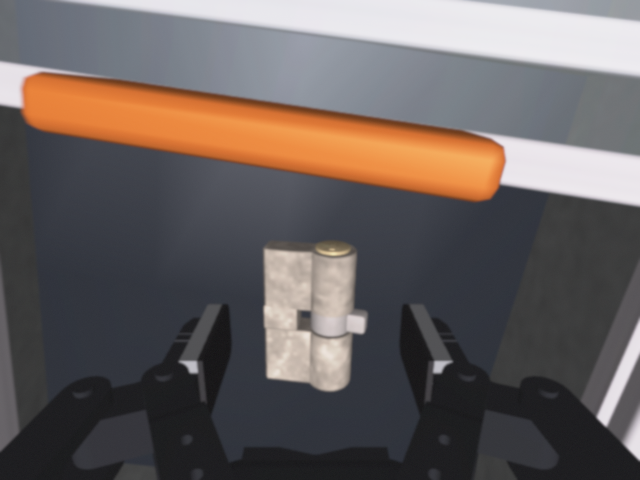

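Run:
```python
from h import *
c=cam("wrist");o=bot.get_obs();p=o['tcp_pos'];print(p,o['tool_rot'])
for dz in (0,.003,-.008): print(proj("w",p+[0,0,dz],c).round(0))
for pt in [(315,243),(310,390)]:print(ray("w",*pt,.0145,c).round(4))
for pt in [(264,320),(352,320),(366,321)]:print(ray("w",*pt,.0145,c).round(4))
```

```text
[ 0.56172493 -0.23595738  0.01783834] [-3.14069213e+00 -8.89925013e-04  1.75962241e+00]
[317. 327.]
[317. 331.]
[317. 316.]
[ 0.555  -0.2048  0.0145]
[ 0.5649 -0.2671  0.0145]
[ 0.5419 -0.2388  0.0145]
[ 0.5746 -0.2326  0.0145]
[ 0.5799 -0.232   0.0145]
```

Request:
send_rows([
  [0.75,0,0,-0.003,0,0,0],
  [0.75,0,0,-0.004,0,0,0],
  [0.6,0,0,-0.004,0,0,0],
  [0.5,0,0,-0.004,0,0,0],
  [0.2,0,0,-0.004,0,0,0],
])

```text
time: 6.8
tcp_pos: [0.5622, -0.2365, 0.0147]
tool_rot: [3.141, 0.001, 1.76]
contact_force: [-0.3, 0.1, 15.2]
finger_gap: 0.379
```

Request:
send_rows([
  [0.1,0,0,0,0,0,0],
  [0,0,0,0,0,0,0],
  [0,0,0,0,0,0,0],
  [0,0,0,0,0,0,0],
  [0,0,0,0,0,0,0],
])

```text
time: 7.22
tcp_pos: [0.5624, -0.2366, 0.0151]
tool_rot: [3.141, 0.001, 1.76]
contact_force: [-2.4, 0.6, 5.7]
finger_gap: 0.358
```

Request:
send_rows([
  [0,0,0,0,0,0,0],
  [0,0,0,0.005,0,0,0],
  [0,0,0,0.01,0,0,0],
  [0,0,0,0.02,0,0,0],
  [0,0,0,0.03,0,0,0],
])

```text
time: 7.63
tcp_pos: [0.5617, -0.2359, 0.0444]
tool_rot: [-3.141, -0.001, 1.76]
contact_force: [0.8, -0.2, -1.6]
finger_gap: 0.357
```

Run:
```python
from h import *
cv2.imwrite("pics/wrist6.png",bot.read_camera("wrist")[:,:,::-1])
cv2.imwrite("pics/side6.png",bot.read_camera("side")[:,:,::-1])
crop("pics/side6.png","pics/f6.png",250,200,450,350,4)
o=bot.get_obs();print(o['tcp_pos'],o['tool_rot'],o['contact_force'])
```

```text
[ 0.56349072 -0.2370819   0.04662235] [3.13829306 0.00316557 1.75958769] [ 0.79636196 -0.36464671 -1.751595  ]
```

View pics/f6.png

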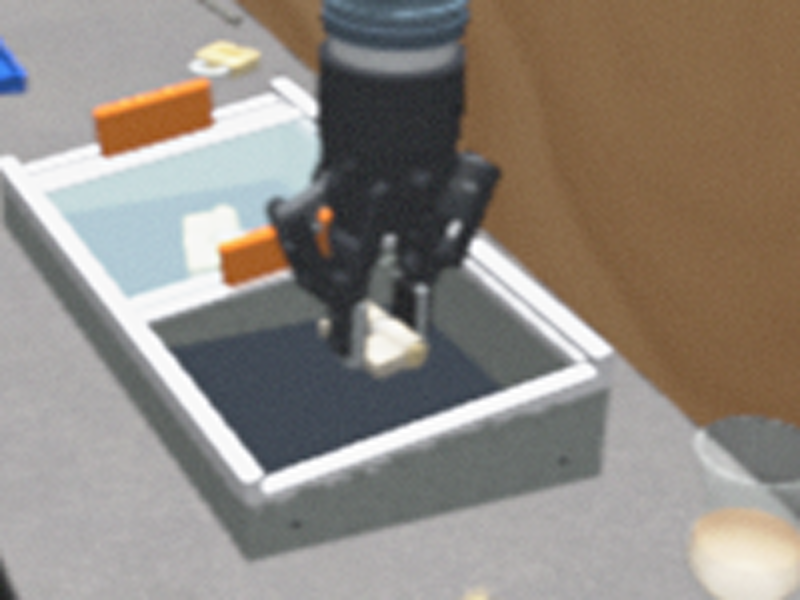

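View pics/wrist6.png

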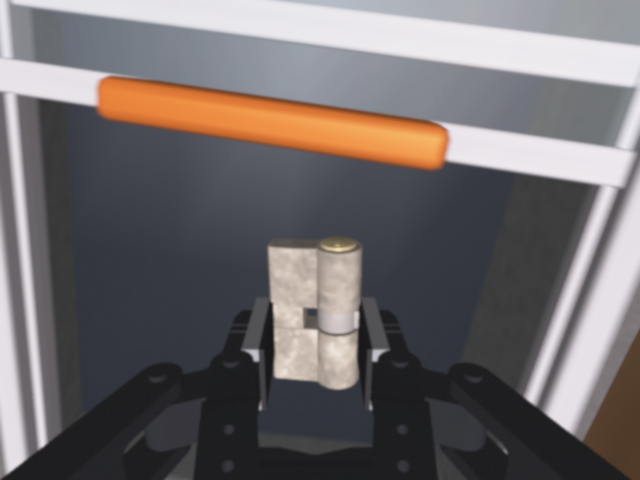

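Request:
send_rows([
  [0,0,0,0.025,0,0,0],
  [0,0,0,0.055,0,0,0],
  [0,0,0,0.09,0,0,0],
  [0,0,0,0.12,0,0,0],
  [0,0,0,0.15,0,0,0],
])

```text
time: 8.15
tcp_pos: [0.5619, -0.2361, 0.1958]
tool_rot: [3.141, 0.0, 1.76]
contact_force: [0.3, -0.5, -1.2]
finger_gap: 0.356
```

Run:
```python
from h import *
for u,v in [(180,231),(140,231.5),(110,235),(80,242)]:
  for z in (.15,.2,.25): 
    P=ray("top",u,v,z);print((u,v),P.round(3),proj("side",P).round(0))
cv2.imwrite("pics/side7.png",bot.read_camera("side")[:,:,::-1])
crop("pics/side7.png","pics/f7.png",250,150,450,300,4)
print(bot.get_obs()['tcp_pos'])
```

```text
(180, 231) [0.544 0.22  0.15 ] [274. 179.]
(180, 231) [0.533 0.204 0.2  ] [271. 164.]
(180, 231) [0.522 0.187 0.25 ] [269. 147.]
(140, 231.5) [0.541 0.304 0.15 ] [265. 171.]
(140, 231.5) [0.531 0.283 0.2  ] [263. 157.]
(140, 231.5) [0.52  0.262 0.25 ] [261. 141.]
(110, 235) [0.532 0.366 0.15 ] [256. 166.]
(110, 235) [0.522 0.341 0.2  ] [255. 152.]
(110, 235) [0.512 0.317 0.25 ] [253. 138.]
(80, 242) [0.516 0.427 0.15 ] [247. 162.]
(80, 242) [0.507 0.399 0.2  ] [245. 148.]
(80, 242) [0.498 0.371 0.25 ] [244. 134.]
[ 0.56501945 -0.23794787  0.20327398]
```

View pics/f7.png

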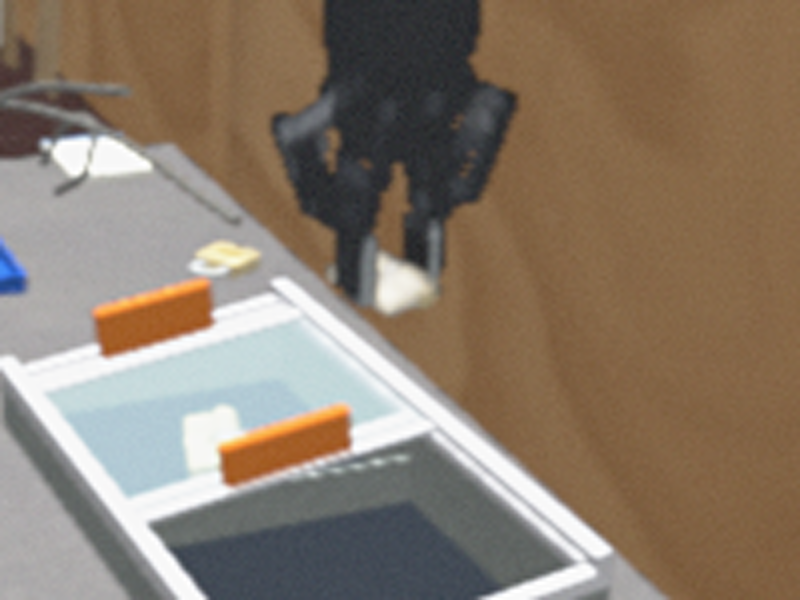

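Request:
send_rows([
  [0,-0.006,0.012,0.005,0,0,0],
  [0,-0.018,0.037,0.015,0,0,0],
  [0,-0.032,0.065,0.03,0,0,0],
  [0,-0.046,0.093,0.045,0,0,-1],
  [0,-0.06,0.121,0.06,0,0,-2],
])

```text
time: 8.62
tcp_pos: [0.5009, -0.114, 0.2541]
tool_rot: [-3.141, -0.0, 1.723]
contact_force: [0.5, 0.8, -0.8]
finger_gap: 0.361
```

Request:
send_rows([
  [0,-0.015,0.028,0.01,0,0,-1],
  [0,-0.03,0.056,0.02,0,0,-2],
  [0,-0.045,0.084,0.03,0,0,-3],
  [0,-0.06,0.112,0.035,0,0,-4],
  [0,-0.075,0.14,0.035,0,0,-5],
])

```text
time: 9.03
tcp_pos: [0.4266, 0.0259, 0.2904]
tool_rot: [3.138, 0.001, 1.636]
contact_force: [1.3, 0.5, -0.9]
finger_gap: 0.364
```

Request:
send_rows([
  [0,-0.01,0.03,0,0,0,-1],
  [0,-0.015,0.06,0,0,0,-2],
  [0,-0.018,0.09,0,0,0,-3],
  [0,-0.018,0.12,0,0,0,-3.5],
  [0,-0.018,0.15,0,0,0,-3.5],
])

```text
time: 9.45
tcp_pos: [0.4084, 0.1763, 0.289]
tool_rot: [3.141, -0.0, 1.576]
contact_force: [1.1, -0.3, -2.2]
finger_gap: 0.359
```

Request:
send_rows([
  [0,0.004,0.03,0,0,0,0],
  [0,0.008,0.06,0,0,0,0],
  [0,0.012,0.09,0,0,0,0],
  [0,0.016,0.12,0,0,0,0],
  [0,0.02,0.145,0,0,0,0],
])

```text
time: 9.87
tcp_pos: [0.4286, 0.3218, 0.2887]
tool_rot: [-3.142, -0.0, 1.577]
contact_force: [0.2, -1.0, -1.9]
finger_gap: 0.36
```

Request:
send_rows([
  [0,0.003,0.003,-0.03,0,0,0],
  [0,0.006,0.006,-0.06,0,0,0],
  [0,0.006,0.007,-0.09,0,0,0],
  [0,0.006,0.007,-0.115,0,0,0],
  [0,0.006,0.007,-0.13,0,0,0],
])

```text
time: 10.28
tcp_pos: [0.433, 0.3261, 0.1552]
tool_rot: [-3.137, 0.002, 1.577]
contact_force: [-0.5, -0.8, -1.6]
finger_gap: 0.36
```

Run:
```python
from h import *
c=cam("wrist");o=bot.get_obs();print(o['tcp_pos'])
cv2.imwrite("pics/wrist8.png",bot.read_camera("wrist")[:,:,::-1])
cv2.imwrite("pics/side8.png",bot.read_camera("side")[:,:,::-1])
crop("pics/side8.png","pics/f8.png",180,110,320,230,5.5)
for x in (.3724,.4996):
  for y in (.2737,.3845): print(proj("w",(x,y,.015),c).round(0))
```

```text
[0.43304495 0.32610166 0.15523263]
[234. 286.]
[224. 131.]
[407. 287.]
[420. 133.]
```

View pics/f8.png

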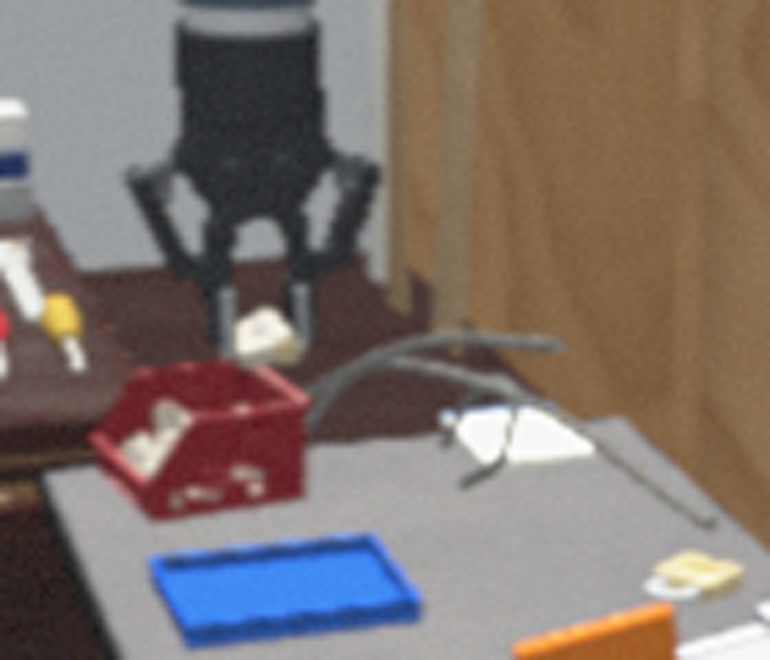

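View pics/wrist8.png

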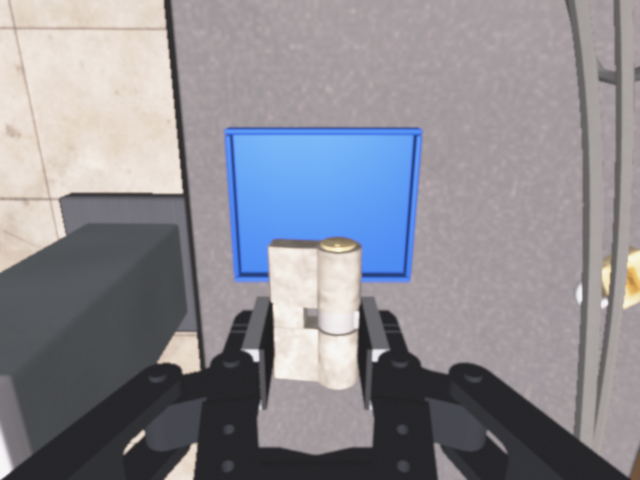

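Request:
send_rows([
  [0,0,0.001,-0.025,0,0,0],
  [0,0.001,0.003,-0.05,0,0,0],
  [0,0.001,0.004,-0.075,0,0,0],
  [0,0.001,0.004,-0.095,0,0,0],
  [0,0.001,0.004,-0.105,0,0,0],
])

```text
time: 10.8
tcp_pos: [0.4355, 0.3306, 0.0528]
tool_rot: [-3.14, 0.001, 1.576]
contact_force: [-0.7, 0.0, -2.6]
finger_gap: 0.359
```

Request:
send_rows([
  [0,0,0,-0.008,0,0,0],
  [0,0,0,-0.016,0,0,0],
  [0,0,0,-0.022,0,0,0],
  [0,0,0,-0.026,0,0,0],
  [0,0,0,-0.028,0,0,0],
])

```text
time: 11.22
tcp_pos: [0.4363, 0.331, 0.0262]
tool_rot: [3.141, -0.0, 1.576]
contact_force: [0.7, 0.2, -1.4]
finger_gap: 0.36
```

Run:
```python
from h import *
c=cam("wrist");o=bot.get_obs();print(o['tcp_pos'],o['tool_rot'],o['contact_force'])
cv2.imwrite("pics/wrist9.png",bot.read_camera("wrist")[:,:,::-1])
o=bot.get_obs();print(o['tcp_pos'],o['contact_force'])
```

```text
[0.43630669 0.33095152 0.02615697] [ 3.14102712e+00 -2.37236884e-04  1.57629007e+00] [ 0.6861922   0.18218707 -1.43273688]
[0.43609269 0.33085717 0.02593456] [-0.35017877  0.54036185 -2.09870556]
```

View pics/wrist9.png

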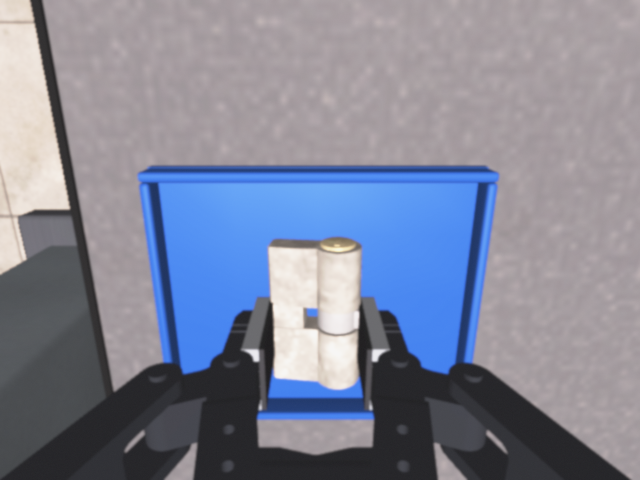

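Centred: tray interior spans rows 180–400, and the cylinder sits in its middle. Still about 12 mm to go.

Request:
send_rows([
  [0,0,0,-0.003,0,0,0],
  [0,0,0,-0.006,0,0,0],
  [0,0,0,-0.008,0,0,0],
  [0,0,0,-0.01,0,0,0],
  [0,0,0,-0.01,0,0,0],
])

```text
time: 11.68
tcp_pos: [0.4357, 0.3307, 0.0156]
tool_rot: [-3.141, 0.0, 1.576]
contact_force: [-0.2, 0.2, -0.5]
finger_gap: 0.357
```

Request:
send_rows([
  [0,0,0,-0.001,0,0,0],
  [0,0,0,-0.002,0,0,0],
  [0,0,0,-0.0025,0,0,0],
  [0,0,0,-0.003,0,0,0],
  [0,0,0,-0.003,0,0,0],
])

```text
time: 12.1
tcp_pos: [0.436, 0.3308, 0.0132]
tool_rot: [-3.141, 0.0, 1.576]
contact_force: [-1.1, -0.1, 0.2]
finger_gap: 0.359
```

Request:
send_rows([
  [0,0,0,-0.0005,0,0,0],
  [0,0,0,-0.001,0,0,0],
  [0,0,0,-0.001,0,0,0],
  [0,0,0,-0.001,0,0,0],
  [0,0,0,-0.001,0,0,0],
])

```text
time: 12.52
tcp_pos: [0.4361, 0.3308, 0.0131]
tool_rot: [-3.141, 0.001, 1.577]
contact_force: [-5.0, -2.7, 9.2]
finger_gap: 0.362
```

In contact (9 N). Release slowly.

Request:
send_rows([
  [0.38,0,0,0,0,0,0],
  [0.42,0,0,0,0,0,0],
  [0.48,0,0,0,0,0,0],
  [0.55,0,0,0.001,0,0,0],
  [0.6,0,0,0.001,0,0,0],
])

```text
time: 12.93
tcp_pos: [0.4361, 0.3309, 0.013]
tool_rot: [3.141, -0.0, 1.576]
contact_force: [0.1, 0.3, -0.3]
finger_gap: 0.599
```

Request:
send_rows([
  [0.6,0,0,0,0,0,0],
  [0.6,0,0,0.005,0,0,0],
  [0.6,0,0,0.015,0,0,0],
  [0.6,0,0,0.03,0,0,0],
  [0.6,0,0,0.05,0,0,0],
])

```text
time: 13.35
tcp_pos: [0.4352, 0.3304, 0.0632]
tool_rot: [-3.14, 0.001, 1.576]
contact_force: [0.1, 1.0, 0.7]
finger_gap: 0.602
```

Request:
send_rows([
  [0.6,0,0,0.03,0,0,0],
  [0.6,0,0,0.06,0,0,0],
  [0.6,-0.01,-0.01,0.09,0,0,0],
  [0.6,-0.02,-0.03,0.11,0,0,0],
  [0.6,-0.02,-0.05,0.12,0,0,0],
])

```text
time: 13.77
tcp_pos: [0.4162, 0.2814, 0.1873]
tool_rot: [3.136, -0.002, 1.578]
contact_force: [0.2, -0.5, 0.1]
finger_gap: 0.599
```

Run:
```python
from h import *
c=cam("wrist");o=bot.get_obs();print(o['tcp_pos'])
cv2.imwrite("pics/wrist10.png",bot.read_camera("wrist")[:,:,::-1])
cv2.imwrite("pics/side10.png",bot.read_camera("side")[:,:,::-1])
crop("pics/side10.png","pics/f10.png",180,110,440,345,2.5)
import pickle;pickle.dump(c,open("w10.pkl","wb"))
```

```text
[0.41623957 0.28135978 0.18733486]
```

View pics/f10.png

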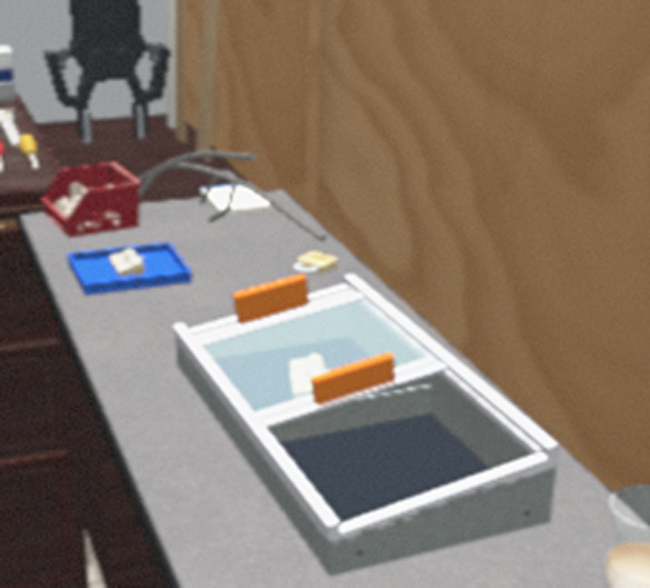

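View pics/wrist10.png

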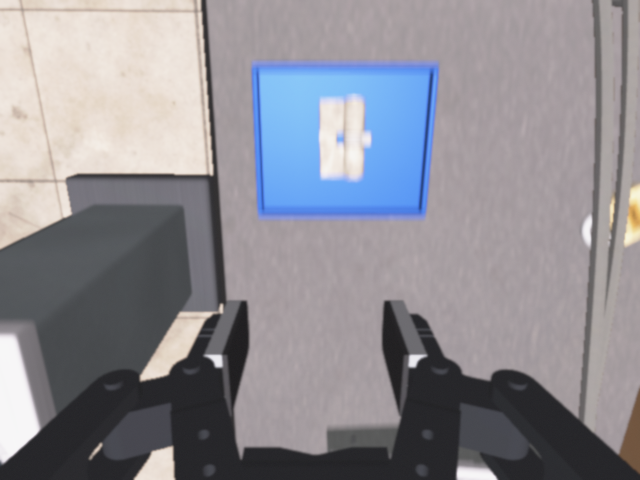

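Request:
send_rows([
  [0.6,0,0,0,0,0,0],
  [0.6,0,0,0,0,0,0],
  [0.6,0,0,0,0,0,0],
  [0.6,0,0,0,0,0,0],
  [0.6,0,0,0,0,0,0],
])

```text
time: 14.28
tcp_pos: [0.4157, 0.2811, 0.1822]
tool_rot: [-3.14, 0.001, 1.577]
contact_force: [-0.9, 0.9, 0.0]
finger_gap: 0.596
```

Run:
```python
from h import *
import pickle
c=pickle.load(open("w10.pkl","rb"))
print("silver",ray("w",342,139,.0125,c),"tray",np.mean([ray("w",*p,.015,c) for p in [(253,64),(438,64),(425,216),(259,216)]],0))
a=cv2.imread("pics/side0.png")[200:245,262:310].astype(int);b=cv2.imread("pics/side10.png")[200:245,262:310].astype(int)
for i in (a,b):
  m=(i[...,2]>150)&(i[...,0]<90);print("left pull centroid",np.argwhere(m).mean(0))
o=bot.get_obs();print(o['time'],o['tcp_pos'],abs(o['dq']).max())
print(bot.job_done())
```

```text
silver [0.43603451 0.33259139 0.0125    ] tray [0.43725127 0.32900781 0.015     ]
left pull centroid [29.18808777 25.99373041]
left pull centroid [29.16981132 25.99371069]
14.2833 [0.41565862 0.28108852 0.18224006] 0.004133809378442244
the job is handed in; nothing more can be done
None
```

The silvery cylinder is in the blue tray, released, and the job is handed in at 14.3 s. No verdict was reported.

I pushed the right door about 155 of its 160 mm over the left one, then took the cylinder out of the right compartment. I touched it down in the middle of the tray with about 9 N of contact, then let go.

**Last checks, from the pictures:**
- **Cylinder:** it looks flat and sits about 4 mm from the tray's centre.
- **Right door:** still open.
- **Left door:** its pull strip has not moved (under 0.1 pixel).
- **Brass cylinder and padlock:** both look undisturbed.
- **Arm:** stands still about 18 cm above the desk, clear of everything.

I did not re-measure the brush or the glass at the end; the arm did not work near them.

**Two things that disagreed along the way:**
- **Position readings:** the top and wrist cameras differed by 3 mm or less on the cylinder and the tray.
- **Grasp:** the upward force briefly read 15 N as the fingers closed, probably the fingertips brushing the case floor. It had no visible effect.

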